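Check that the brake lever stops short of the bar

TASK

Two hand levers for lab trolleys are mounted on bench stands; check the long one. With the gripper shut, use the backs (outside) of the fingers to press the long lever in towards its bar until it comes up against its stop and keep it there for a moment, back off so that it springs fully out free of the fingers, then press it in to the stop again and finish while still holding it there, so the gap to the bar can be measured. Press firmly without forcing, do not pinch the lever or touch the bar, and leave the short lever and the loose things alone.

Things in the scene. Friction and masses are not known exactly. Their poses are not given: they have to be found in the camera images.
- long_stand: Bench stand fixed to the worktop, the one with the LONG lever: bare aluminium base plate 110 (x) x 100 (y) x 12 mm, a grey column and clamp head at x = +30, y = +20 mm (top at 144 mm). Origin: centre of the underside of the base plate; z up; its +x axis points across from the lever to the bar, which is the way the lever is pressed. It faces roughly away from the robot, turned up to 0.3 rad either way.
- long_stand_bar: Horizontal piece of handlebar held by long_stand, with a black ribbed rubber grip. Same origin and axes as long_stand; the bar's centre line runs along y at x = +30 mm, 122 mm above the worktop, from y = -102 to +100 mm; steel bar 22 mm, grip (y = -102 to -7 mm) 32 mm in diameter. A dark clamp at y = +64 mm carries the lever's pivot.
- long_lever (a joint): Swing of the long lever in the level plane, rad: 0 = sprung fully out, 0.36 = against its stop (end of travel). At 0 the blade stands 0.42 rad off the bar's direction, at 0.36 still 0.06 rad, so its face stays about 20 mm short of the grip. Grows as the lever is pressed in towards the bar (counter-clockwise seen from above). A return spring pushes it back out: torque about 0.24 N m at 0, 0.64 N m at the stop.
- long_lever_pivot (a point): On the pivot axis of the long lever, at mid-height of the blade, 122 mm above the worktop. Axes turn with the lever: -y runs from the pivot along the blade to the ball end, +x is square to the blade towards the bar, z up.
- long_lever_pad (a point): Bare aluminium hand lever on long_stand: flat blade 10 mm thick and 16 mm high, 115 mm long from pivot to a 19 mm ball end. This point is in the middle of the blade's thickness and height, 86 mm from the pivot along the blade, a good place to press; the outer face is 5 mm to its -x side. Same axes as long_lever_pivot. Pressing here with 8 to 20 N reaches and holds the stop; over 40 N is forcing it.
- short_stand: Bench stand fixed to the worktop, the same kind of stand, but with the SHORT lever: bare aluminium base plate 110 (x) x 100 (y) x 12 mm, a grey column and clamp head at x = +30, y = +20 mm (top at 144 mm). Origin: centre of the underside of the base plate; z up; its +x axis points across from the lever to the bar, which is the way the lever is pressed. It faces roughly away from the robot, turned up to 0.3 rad either way.
- short_stand_bar: Horizontal piece of handlebar held by short_stand, with a black ribbed rubber grip. Same origin and axes as short_stand; the bar's centre line runs along y at x = +30 mm, 122 mm above the worktop, from y = -102 to +100 mm; steel bar 22 mm, grip (y = -102 to -7 mm) 32 mm in diameter. A dark clamp at y = +64 mm carries the lever's pivot.
- short_lever (a joint): Swing of the short lever in the level plane, rad: 0 = sprung fully out, 0.36 = against its stop (end of travel). At 0 the blade stands 0.42 rad off the bar's direction, at 0.36 still 0.06 rad, so its face stays about 20 mm short of the grip. Grows as the lever is pressed in towards the bar (counter-clockwise seen from above). A return spring pushes it back out: torque about 0.24 N m at 0, 0.64 N m at the stop.
- short_lever_pivot (a point): On the pivot axis of the short lever, at mid-height of the blade, 122 mm above the worktop. Axes turn with the lever: -y runs from the pivot along the blade to the ball end, +x is square to the blade towards the bar, z up.
- short_lever_pad (a point): Bare aluminium hand lever on short_stand: flat blade 10 mm thick and 16 mm high, 65 mm long from pivot to a 19 mm ball end. This point is in the middle of the blade's thickness and height, 49 mm from the pivot along the blade, a good place to press; the outer face is 5 mm to its -x side. Same axes as short_lever_pivot.
- test_strip_box: Small orange carton, 51 x 62 x 36 mm, standing loose between the two stands; origin at the centre of its underside. Not to be moved.
- sample_tin: Grey lidded tin, 71 mm across, 68 mm tall, loose; origin at the centre of its underside. Not to be moved.
- calculator: Dark pocket calculator, 122 x 70 x 14 mm, lying loose; origin at the centre of its underside. Not to be moved.

How it is judged:
On the way, in this order (a step that is already met when the one before it is completed fails the run):
1. the long lever is pressed in to its stop by the fingers and kept there 0.3 s (value of joint long_lever above 0.32 rad and contact force between the fingers and long_lever above 3 N), for 0.3 s.
2. the long lever has sprung fully out, free of the fingers (value of joint long_lever below 0.04 rad and contact force between the fingers and long_lever below 0.2 N), for 0.2 s.
At the end, for the whole second after the job is handed in: the fingers hold the long lever, at rest, within 0.04 rad (about 3 mm at the pressing point) of its stop with more than 3 N; the short lever is out (under 0.06 rad) and each loose thing within 20 mm of where it was (all of step 1 and velocity of joint long_lever below 0.1 rad/s and value of joint short_lever below 0.06 rad and distance of each of test_strip_box, sample_tin, calculator from where it was at the start of the episode below 0.02 m); the arm keeps its last pose, push and grip.
It fails at once if the long lever is forced (over 40 N) (contact force between the fingers and long_lever above 40 N).
It fails at once if the lever is pinched or hooked between the fingers: the point between the finger pads is not on the outer side of the blade while the fingers touch it (contact force between the fingers and long_lever above 0.5 N and x of the grasp point in the frame of long_lever_pad above -0.005 m).
It fails at once if the bar of the long lever is touched by the robot (contact force between any of the arm, the fingers and long_stand_bar above 1 N).
It fails at once if the short lever is pressed (value of joint short_lever above 0.08 rad).
It fails at once if a loose thing is moved or lifted (over 20 mm) (distance of any of test_strip_box, sample_tin, calculator from where it was at the start of the episode above 0.02 m).
It also fails if it takes over 38 s, if anything falls off the work surface, if the arm or the gripper's body presses on something with over 40 N, if the wrist force passes 120 N, or if a joint passes its speed limit or range.

ROBOT

A 6-joint arm with a two-finger parallel gripper is mounted at the origin on a cart in front of the work surface, level with it; the furniture and walls round the work are solid. World frame = base frame: x ahead of the robot, y to its left, z up, the work surface at z = 0. Lengths are in m, angles in rad, forces in N, time in s.
With the tool pointing down it reaches from about 0.275 to 0.825 m from the base axis. Payload 5.2 kg.
Tool frame: the origin (TCP) lies on the mounting face of the last link; the fingertips stand 186 mm ahead of it and the grasp point (between the pads) lies 167 mm ahead of it; z points along the fingers, y is the direction in which the jaws open and shut (so a half turn about z gives the same grasp; the last joint's range is limited). The gripper opens to 93 mm and grips with 3 to 60 N. Pads are 15 mm wide; open, the fingers measure 128 mm over their backs; the gripper's body (75 mm by 188 mm) begins 65 mm behind the grasp point.
Start: joints at [-1.539, 0.259, 1.535, -0, 1.348, -0.203], TCP at [0.128, -0.535, 0.405] pointing down, gripper open.
Joint ranges: [-3.14, 3.14], [-0.91, 2.08], [0.19, 2.58], [-1.22, 4.36], [0.22, 2.71], [-3.12, 3.12]. Speed limits (rad/s): [2.57, 2.57, 3.14, 3.14, 3.14, 3.14].

INTERFACE

Orientations are given as a unit quaternion [w, x, y, z].
In Python, from rig import telemetry, viewer, sign_off gives the robot as it stands.
- The arm moves only by the tool step_arm, never from a script. Its argument "increments" is a list that holds one entry, the list of rows, each a list of 6 numbers: the shift along the tool's x, y, z in m, then the turn, a rotation vector about the tool's x, y, z in rad. A call has exactly 5 rows; each row shifts and turns the commanded pose from where the row before left it, along the tool's axes as they then stand; what a row does not reach is not made up. A row lasts 1/10 s, in which the tool goes at most 50 mm and 8.59 degrees, less where a joint would pass 70% of its speed; a pose out of reach is approached as far as the arm can. A call is refused whole if a number of a shift passes 0.05 or a number of a turn 0.15, either way. A call with a gripper value outside its range is refused whole. "jaw" is the finger opening in m, from 0 to 0.093, set as the call begins (left out, the last holds). The fingers move at their own pace and stop on an object; "squeeze" is the grip in N (left out, the last holds). Time passes only in rows, so rows that do not move let the fingers close, or fill a call up. It gives the time, the measured TCP pose, the force and the opening at its end, in the units of the state.
- telemetry.sense(): the state, without advancing time (a new reading comes with each control period).
- viewer.read_camera(name): name is "scene" or "side" or "wrist"; returns (picture, depth): 384x512x3 uint8, red, green, blue; 384x512 float32, m along the optical axis (not along the pixel's ray), 0 where there is no reading.
- viewer.calibration(name): a dict with "K" (3x3 intrinsics, pixels), "dist_coeffs" ([k1, k2, p1, p2, k3] as OpenCV has them; the pictures are not rectified), "world_from_camera" (4x4, takes a point from camera to world coordinates); the wrist camera has in their place "mount" (4x4, takes a point from camera to tool coordinates, whose origin is the TCP and whose axes are the flange's). Camera axes: x right, y up, looking along -z (the intrinsics and any distortion apply to the point x, -y, -z); pixel columns grow to the right and rows downward; lengths in m; the calibration is good to about 2 mm. A picture is of the moment at which its call begins: read the wrist's pose just before it. calibration takes no time and is no camera call.
- sign_off(): hands the job in, once; it reports no verdict.
The state is a dict: "time_s": time; "joints": joint angles; "qvel": joint speeds; "joint_efforts": joint torques, N m; "ee_pos": TCP position; "tool_rot": TCP orientation; "ft_force": force on the tool from outside, world axes, zero at the start; "wrist_torque": the same for the moment, N m; "finger_gap": opening from 0.0 (shut) to 1.0 (fully open).
Only numpy, scipy, OpenCV 4.12 (cv2) and the standard library are available. Lean on these libraries where they do the work, as an engineer would, in place of code of your own. Each camera call takes 0.05 s, during which the arm holds its last target.

## Working session

There is one attempt and no reset: what is moved stays moved. The work goes in short steps, Python scripts to look and compute and a tool call to move; the robot and the scene stay as the last step left them, time stands still between calls to the robot, and variables do not carry over. Pictures are saved under pics/ and viewed, and the job is handed in when it is done.

Besides the shell and the picture viewer there is one more tool, called after "Emit:" in YAML: its name, and indented under it one key for each argument. step_arm: Moves the arm, as the interface text tells. Its arguments: {"type":"object","properties":{"increments":{"type":"array"},"jaw":{"type":"number"},"squeeze":{"type":"number"}},"required":["increments"]}

```bash
mkdir -p pics; ls; python3 - <<'E'
from rig import telemetry, viewer
import cv2,numpy as np
print(telemetry.sense())
for n in ("scene","side"):
    p,d=viewer.read_camera(n); cv2.imwrite(f"pics/{n}0.png",cv2.cvtColor(p,cv2.COLOR_RGB2BGR)); np.savez(f"{n}0.npz",p=p,d=d)
    c=viewer.calibration(n); print(n,c)
print(viewer.calibration("wrist"))
E
```

```text
pics
{'time_s': 0.0, 'joints': array([-1.53880073e+00,  2.59340908e-01,  1.53605131e+00,  8.34983933e-06,
        1.34802707e+00, -2.02780308e-01]), 'qvel': array([-1.60227673e-03, -2.08281735e-04,  1.40758669e-03, -7.48434822e-05,
       -2.98633375e-05, -3.41494037e-03]), 'joint_efforts': array([-7.60594794e-04, -4.37309253e+01, -2.83999890e+01,  7.15992646e-02,
        4.11780062e-02, -1.54200607e-04]), 'ee_pos': array([ 0.12797174, -0.53468897,  0.40393129]), 'tool_rot': array([-9.09644604e-04,  9.93117637e-01,  1.17117568e-01,  8.19518500e-05]), 'ft_force': array([-0.16755468,  0.37244286,  0.94907779]), 'wrist_torque': array([ 0.02514467, -0.01787211,  0.02003772]), 'finger_gap': 0.9989648442664989}
scene {'K': array([[366.49381928,   0.        , 252.99244381],
       [  0.        , 366.49381928, 196.52957426],
       [  0.        ,   0.        ,   1.        ]]), 'dist_coeffs': array([-0.03618468,  0.        ,  0.        ,  0.        ,  0.        ]), 'world_from_camera': array([[-8.96615841e-01,  1.83673686e-01, -4.02919361e-01,
         7.80327956e-02],
       [-4.42809235e-01
[... 656 characters left out ...]
77442816,  0.63252056,  0.97638788],
       [ 0.        ,  0.        ,  0.        ,  1.        ]])}
{'K': array([[324.49174395,   0.        , 256.91785822],
       [  0.        , 324.49174395, 190.03221936],
       [  0.        ,   0.        ,   1.        ]]), 'dist_coeffs': array([-0.01302941,  0.        ,  0.        ,  0.        ,  0.        ]), 'mount': array([[ 1.84915777e-04,  9.60079448e-01,  2.79727403e-01,
         7.77015797e-02],
       [ 9.99999959e-01, -1.15812356e-04, -2.63566265e-04,
         3.66248133e-04],
       [-2.20648664e-04,  2.79727441e-01, -9.60079429e-01,
         1.94564190e-02],
       [ 0.00000000e+00,  0.00000000e+00,  0.00000000e+00,
         1.00000000e+00]])}
```

View pics/scene0.png

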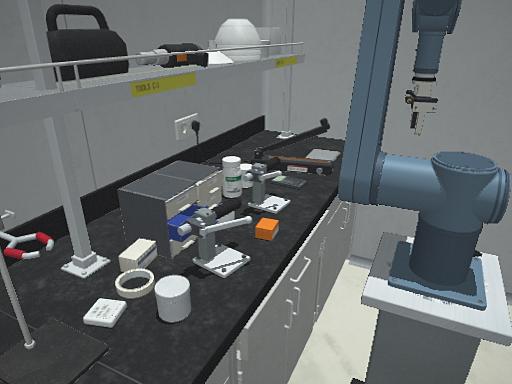

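View pics/side0.png

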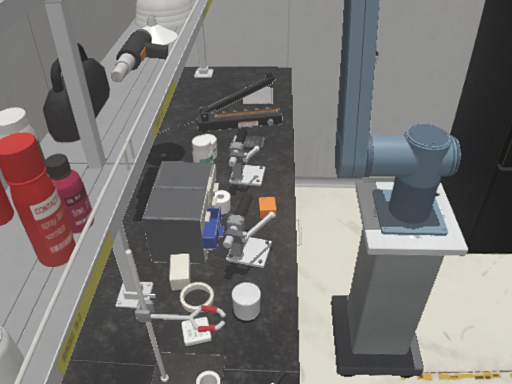

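```bash
cat > h.py <<'E'
import numpy as np,cv2
from rig import telemetry, viewer
def load(n):
    z=np.load(n+"0.npz"); return z['p'],z['d']
def cloud(n,d):
    c=viewer.calibration(n);K=c['K'];T=c['world_from_camera']
    H,W=d.shape
    u,v=np.meshgrid(np.arange(W),np.arange(H))
    pts=cv2.undistortPoints(np.stack([u,v],-1).reshape(-1,1,2).astype(float),K,c['dist_coeffs']).reshape(H,W,2)
    X=np.stack([pts[...,0]*d,-pts[...,1]*d,-d],-1)
    return X@T[:3,:3].T+T[:3,3]
E
python3 - <<'E'
from h import *
for n,(x0,x1,y0,y1) in dict(scene=(110,330,130,330),side=(130,300,90,330)).items():
    p,d=load(n); c=cv2.cvtColor(p,cv2.COLOR_RGB2BGR)[y0:y1,x0:x1]
    f=min(800/(x1-x0),600/(y1-y0)); cv2.imwrite(f"pics/{n}_crop.png",cv2.resize(c,None,fx=f,fy=f,interpolation=cv2.INTER_CUBIC)); print(n,f)
    X=cloud(n,d)
    # height map top view
    m=(d>0)&(X[...,0]>.2)&(X[...,0]<.9)&(X[...,1]>-.6)&(X[...,1]<.6)&(X[...,2]<.3)
    img=np.zeros((600,350,3),np.uint8)
    P=X[m];C=p[m]
    o=np.argsort(P[:,2]);P=P[o];C=C[o]
    iy=((.6-P[:,1])/.002).astype(int); ix=((P[:,0]-.2)/.002).astype(int)
    img[iy.clip(0,599),ix.clip(0,349)]=C[:,::-1]
    cv2.imwrite(f"pics/{n}_top.png",img)
    # points at lever height
    q=m&(abs(X[...,2]-.122)<.012)
    P=X[q]; print(len(P))
    im2=np.zeros((600,350),np.uint8); im2[((.6-P[:,1])/.002).astype(int),((P[:,0]-.2)/.002).astype(int)]=255
    cv2.imwrite(f"pics/{n}_lev.png",im2)
a=np.hstack([cv2.imread("pics/scene_top.png"),cv2.imread("pics/side_top.png")]); cv2.imwrite("pics/top.png",a)
a=np.hstack([cv2.imread("pics/scene_lev.png"),cv2.imread("pics/side_lev.png")]); cv2.imwrite("pics/lev.png",a)
E
```

```text
scene 3.0
2445
side 2.5
1877
```

View pics/scene_crop.png

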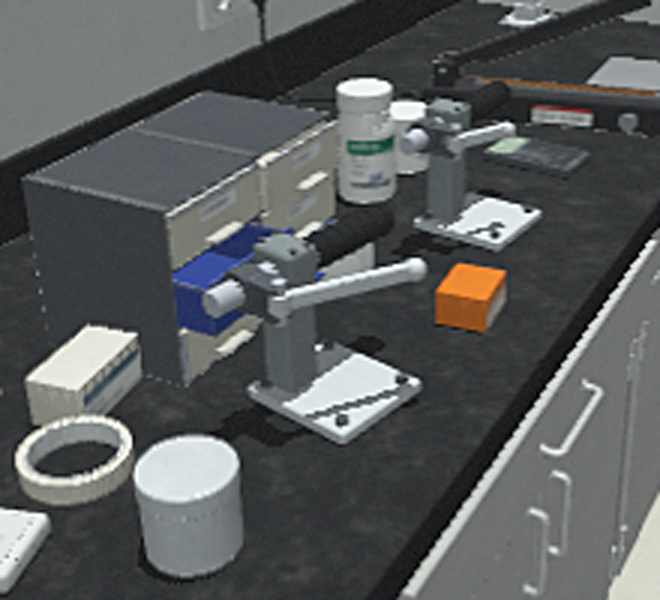

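View pics/side_crop.png

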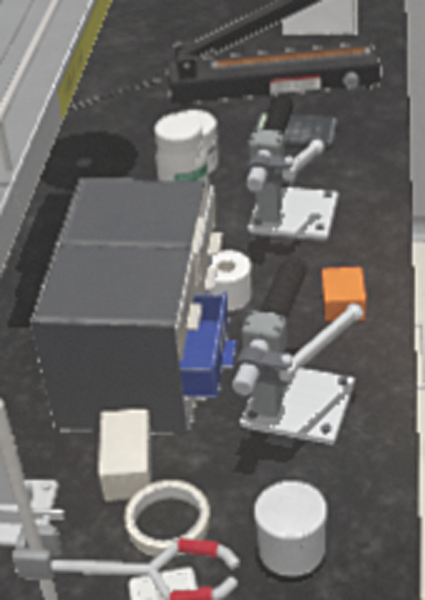

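View pics/top.png

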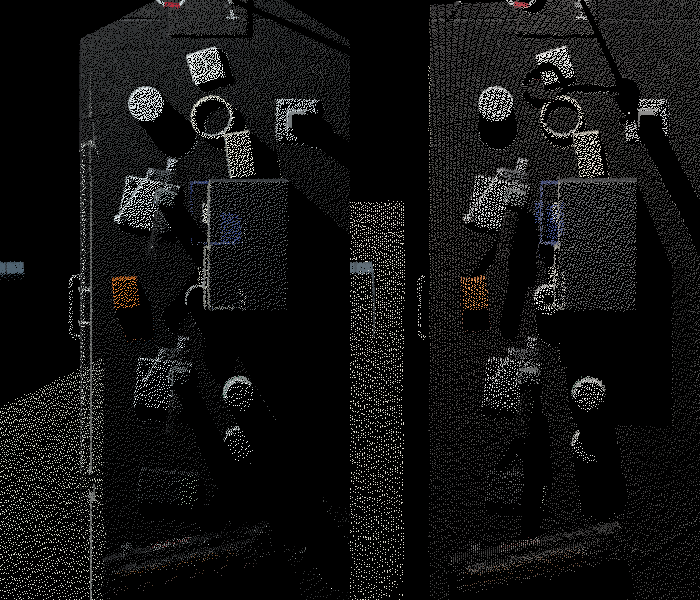

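View pics/lev.png

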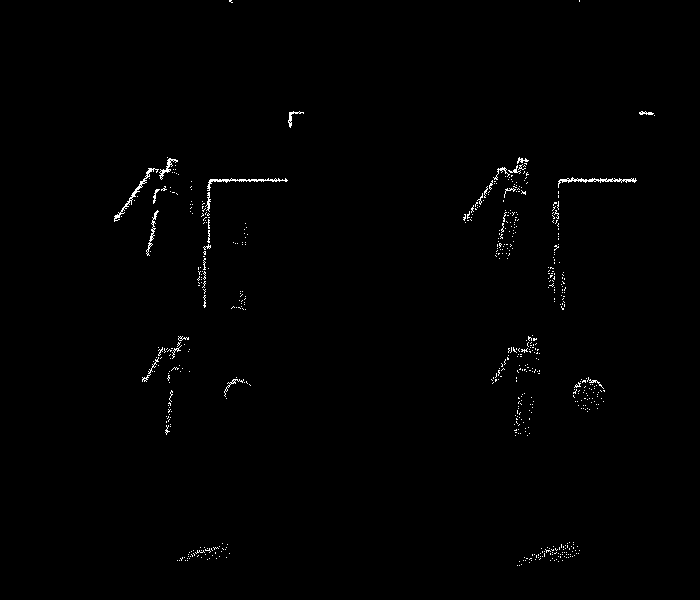

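```bash
python3 - <<'E'
from h import *
for n in("scene","side"):
    p,d=load(n);X=cloud(n,d);x,y,z=X[...,0],X[...,1],X[...,2]
    b=(d>0)&(x>.40)&(x<.6)&(y>.1)&(y<.3)
    m=b&(abs(z-.012)<.004)&(p.min(-1)>90)
    P=X[m][:,:2]; r=cv2.minAreaRect((P*1000).astype(np.float32)); print(n,"plate",len(P),r,X[m][:,2].mean(), cv2.boxPoints(r).round(1).tolist())
    q=b&(abs(z-.122)<.02)&(x<.53)&(y<.27)&(y>.13)
    # lever: left of a line
    P=X[q]
    s=P[(P[:,0]<.43+ (P[:,1]-.16)*.667+.02)&(P[:,0]<.487)]
    vx=cv2.fitLine((s[:,:2]*1000).astype(np.float32),cv2.DIST_HUBER,0,.01,.01).ravel(); print("lev",len(s),vx,np.arctan2(vx[0],vx[1]),s[:,2].min(),s[:,2].max(),s[:,1].min(),s[:,1].max())
    t=s[s[:,2]>.128]; vx=cv2.fitLine((t[:,:2]*1000).astype(np.float32),cv2.DIST_HUBER,0,.01,.01).ravel(); print("levtop",len(t),vx,np.arctan2(vx[0],vx[1]))
    g=b&(z>.095)&(z<.145)&(y<.18)&(y>.05)&(x>.48)&(p.max(-1)<70)
    b2=(d>0)&(x>.47)&(x<.56)&(y>.06)&(y<.18)&(z>.09)&(z<.15)
    G=X[b2]; 
    t=G[G[:,2]>.134]; vx=cv2.fitLine((t[:,:2]*1000).astype(np.float32),cv2.DIST_HUBER,0,.01,.01).ravel(); print("grip top",len(t),vx,np.arctan2(vx[0],vx[1]),G.min(0),G.max(0))
    st=(d>0)&(x>.50)&(x<.57)&(y>.27)&(y<.3)&(z>.1); print("barend", X[st].mean(0) if st.any() else 0, X[st][:,1].max())
    # other obj heights
    for nm,(x0,x1,y0,y1) in dict(shelf=(.3,.9,-.3,.5)).items():
        k=(d>0)&(x>x0)&(x<x1)&(y>y0)&(y<y1)&(z>.2); 
        if k.any(): print(nm,X[k].min(0),X[k].max(0))
E
```

```text
scene plate 792 ((495.966064453125, 190.6627197265625), (101.15542602539062, 109.25584411621094), 77.30201721191406) 0.013161987864682725 [[431.6000061035156, 153.3000030517578], [538.0999755859375, 129.3000030517578], [560.4000244140625, 228.0], [453.79998779296875, 252.0]]
lev 262 [  0.57978046   0.8147728  459.43155    199.52773   ] 0.6184592 0.11567418949159147 0.13370647687818077 0.1567616492757865 0.23826640417121925
levtop 108 [  0.5769239   0.8167979 459.51416   197.3934   ] 0.6149576
grip top 141 [1.9180128e-01 9.8143381e-01 5.1236340e+02 1.3366217e+02] 0.19299717 [0.49325415 0.08630099 0.11137394] [0.53263185 0.178392   0.14045597]
barend [0.54349706 0.27787016 0.1260852 ] 0.28508395515823626
shelf [ 0.70699575 -0.29948222  0.20007024] [0.89997556 0.49996361 0.60375104]
side plate 664 ((497.00714111328125, 191.2586669921875), (105.52020263671875, 110.07125091552734), 77.87846374511719) 0.011332931406945402 [[432.1000061035156, 151.1999969482422], [539.7000122070312, 128.10000610351562], [561.9000244140625, 231.3000030517578], [454.29998779296875, 254.39999389648438]]
lev 163 [  0.5929649    0.80522835 458.53177    199.08984   ] 0.6347359 0.11357272805343333 0.1336378032674156 0.1558201870745889 0.23848956058477166
levtop 56 [  0.58760166   0.80915034 458.444      196.8888    ] 0.62809163
grip top 123 [1.9492608e-01 9.8081791e-01 5.1405652e+02 1.3333932e+02] 0.19618207 [0.4908857  0.08277738 0.11184145] [0.53709307 0.17958205 0.14078155]
barend [0.54555022 0.27874309 0.12471652] 0.2848846793333949
shelf [ 0.70664163 -0.29995779  0.20028587] [0.89999357 0.49997525 0.80869574]
```

Emit:
step_arm:
  increments:
    - [[0, 0, 0, 0, 0, -0.14], [0, 0, 0, 0, 0, -0.14], [0, 0, 0, 0, 0, -0.14], [0, 0, 0, 0, 0, -0.14], [0, 0, 0, 0, 0, -0.14]]
  jaw: 0
  squeeze: 10

```text
time_s: 0.6
ee_pos: [0.128, -0.5348, 0.4042]
tool_rot: [-0.001, 0.891, 0.453, 0.0]
ft_force: [0.4, 0.3, -0.5]
finger_gap: 0.62
```

Emit:
step_arm:
  increments:
    - [[0, 0, 0, 0, 0, -0.14], [0, 0, 0, 0, 0, -0.14], [0, 0, 0, 0, 0, -0.1], [0, 0, 0, 0, 0, 0], [0, 0, 0, 0, 0, 0]]

```text
time_s: 1.1
ee_pos: [0.128, -0.5348, 0.4044]
tool_rot: [-0.0, 0.792, 0.61, 0.0]
ft_force: [0.7, 0.1, -0.6]
finger_gap: 0.189
```

Emit:
step_arm:
  increments:
    - [[0.03, 0.004, 0, 0, 0, 0], [0.045, 0.004, 0, 0, 0, 0], [0.045, 0.004, 0, 0, 0, 0], [0.045, 0.004, 0, 0, 0, 0], [0.045, 0.004, 0, 0, 0, 0]]

```text
time_s: 1.6
ee_pos: [0.2007, -0.3351, 0.4046]
tool_rot: [0.0, 0.793, 0.61, 0.0]
ft_force: [0.9, 0.5, -0.0]
finger_gap: 0.005
```

Emit:
step_arm:
  increments:
    - [[0.045, 0.004, 0, 0, 0, 0], [0.045, 0.004, 0, 0, 0, 0], [0.045, 0.004, 0, 0, 0, 0], [0.045, 0.004, 0, 0, 0, 0], [0.045, 0.004, 0, 0, 0, 0]]

```text
time_s: 2.1
ee_pos: [0.2768, -0.1225, 0.405]
tool_rot: [0.001, 0.793, 0.61, 0.0]
ft_force: [1.2, 0.4, -0.5]
finger_gap: 0.003
```

Emit:
step_arm:
  increments:
    - [[0.045, 0.004, 0, 0, 0, 0], [0.045, 0.004, 0, 0, 0, 0], [0.045, 0.004, 0, 0, 0, 0], [0.045, 0.004, 0, 0, 0, 0], [0.03, 0.004, 0, 0, 0, 0]]

```text
time_s: 2.6
ee_pos: [0.3494, 0.0766, 0.405]
tool_rot: [0.0, 0.792, 0.611, 0.001]
ft_force: [0.6, -0.5, -0.1]
finger_gap: 0.008
```

Emit:
step_arm:
  increments:
    - [[0.035, 0.002, 0, 0, 0, 0], [0.04, 0.002, 0, 0, 0, 0], [0.035, 0.002, 0, 0, 0, 0], [0.015, 0.001, 0, 0, 0, 0], [0, 0, 0, 0, 0, 0]]

```text
time_s: 3.1
ee_pos: [0.388, 0.1947, 0.4045]
tool_rot: [-0.0, 0.791, 0.611, -0.0]
ft_force: [-1.0, -0.2, -0.6]
finger_gap: 0.006
```

```bash
python3 - <<'E'
from h import *
s=telemetry.sense(); print(s['ee_pos'],s['tool_rot'])
out=[]
for n in("scene","wrist"):
    p,d=viewer.read_camera(n); out.append(cv2.cvtColor(p,cv2.COLOR_RGB2BGR))
o=np.vstack([out[0][130:330,60:460],out[1][::1,::1][:,56:456]]); cv2.imwrite("pics/pre.png",o)
E
```

```text
[0.38800453 0.19466576 0.40451928] [-2.47678462e-04  7.91289051e-01  6.11442209e-01 -2.08421094e-05]
```

View pics/pre.png

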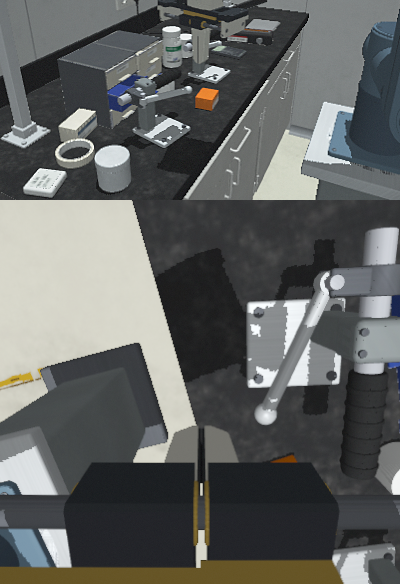

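```bash
python3 - <<'E'
from h import *
from scipy.spatial.transform import Rotation as R
c=viewer.calibration("wrist");s=telemetry.sense()
q=s['tool_rot'];Rt=R.from_quat([q[1],q[2],q[3],q[0]]).as_matrix()
for nm,uv,z in(("pivot",(383,83),.13),("ball",(321,212),.1315),("finger left edge tip",(236,350),.2185),("r",(281,350),.2185)):
    u=cv2.undistortPoints(np.array([[uv]],float),c['K'],c['dist_coeffs']).ravel()
    r=Rt@c['mount'][:3,:3]@np.array([u[0],-u[1],-1]);o=Rt@c['mount'][:3,3]+s['ee_pos']
    print(nm,o+r*(z-o[2])/r[2])
E
```

```text
pivot [0.50058704 0.25265529 0.13      ]
ball [0.43489736 0.16431831 0.1315    ]
finger left edge tip [0.35553222 0.12303201 0.2185    ]
r [0.38282869 0.11589314 0.2185    ]
```

Emit:
step_arm:
  increments:
    - [[0, 0, 0.02, 0, 0, 0], [0, 0, 0.03, 0, 0, 0], [0, 0, 0.03, 0, 0, 0], [0, 0, 0.025, 0, 0, 0], [0, 0, 0.01, 0, 0, 0]]

```text
time_s: 3.7
ee_pos: [0.3867, 0.1917, 0.2879]
tool_rot: [-0.001, 0.792, 0.61, -0.002]
ft_force: [-0.3, -0.9, -0.4]
finger_gap: 0.004
```

Emit:
step_arm:
  increments:
    - [[0, 0.005, 0, 0, 0, 0], [0, 0.006, 0, 0, 0, 0], [0, 0.005, 0, 0, 0, 0], [0, 0.004, 0, 0, 0, 0], [0, 0, 0, 0, 0, 0]]

```text
time_s: 4.2
ee_pos: [0.4081, 0.1879, 0.2905]
tool_rot: [0.0, 0.792, 0.611, 0.001]
ft_force: [-0.5, -0.3, 0.7]
finger_gap: 0.003
```

```bash
python3 - <<'E'
from h import *
s=telemetry.sense(); print(s['ee_pos'],s['ft_force'])
out=[]
for n,(x0,x1,y0,y1) in dict(scene=(130,330,150,300),side=(200,300,170,280)).items():
    p,d=viewer.read_camera(n); out.append(cv2.resize(cv2.cvtColor(p,cv2.COLOR_RGB2BGR)[y0:y1,x0:x1],(400,300)))
cv2.imwrite("pics/pre2.png",np.hstack(out))
E
```

```text
[0.40806637 0.18786852 0.29050314] [-0.52366929 -0.26547358  0.66545417]
```

View pics/pre2.png

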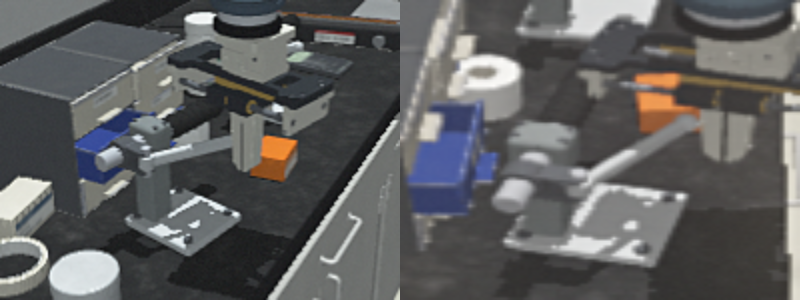

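Emit:
step_arm:
  increments:
    - [[0.001, 0.003, 0, 0, 0, 0], [0.001, 0.003, 0, 0, 0, 0], [0.001, 0.003, 0, 0, 0, 0], [0, 0.003, 0, 0, 0, 0], [0, 0.003, 0, 0, 0, 0]]

```text
time_s: 4.8
ee_pos: [0.4227, 0.1871, 0.2897]
tool_rot: [-0.0, 0.792, 0.611, -0.0]
ft_force: [-0.2, -0.2, 0.0]
finger_gap: 0.004
```

Emit:
step_arm:
  increments:
    - [[0, 0.003, 0, 0, 0, 0], [0, 0.003, 0, 0, 0, 0], [0, 0.003, 0, 0, 0, 0], [0, 0.003, 0, 0, 0, 0], [0, 0.003, 0, 0, 0, 0]]

```text
time_s: 5.3
ee_pos: [0.4365, 0.1832, 0.2893]
tool_rot: [-0.001, 0.792, 0.611, -0.001]
ft_force: [-3.8, -0.4, 0.1]
finger_gap: 0.006
```

Emit:
step_arm:
  increments:
    - [[0, 0.003, 0, 0, 0, 0], [0, 0.003, 0, 0, 0, 0], [0, 0.002, 0, 0, 0, 0], [0, 0.002, 0, 0, 0, 0], [0, 0, 0, 0, 0, 0]]

```text
time_s: 5.8
ee_pos: [0.4464, 0.1805, 0.2894]
tool_rot: [-0.0, 0.792, 0.611, -0.001]
ft_force: [-4.7, 0.2, -0.1]
finger_gap: 0.004
```

Emit:
step_arm:
  increments:
    - [[0, 0.002, 0, 0, 0, 0], [0, 0.002, 0, 0, 0, 0], [0, 0.001, 0, 0, 0, 0], [0, 0.001, 0, 0, 0, 0], [0, 0.001, 0, 0, 0, 0]]

```text
time_s: 6.3
ee_pos: [0.4526, 0.1787, 0.2893]
tool_rot: [-0.001, 0.792, 0.611, -0.001]
ft_force: [-7.1, -1.8, 0.8]
finger_gap: 0.003
```

Emit:
step_arm:
  increments:
    - [[0, 0.001, 0, 0, 0, 0], [0, 0.001, 0, 0, 0, 0], [0, 0, 0, 0, 0, 0], [0, 0, 0, 0, 0, 0], [0, 0, 0, 0, 0, 0]]

```text
time_s: 6.8
ee_pos: [0.4545, 0.1781, 0.2893]
tool_rot: [-0.001, 0.792, 0.611, -0.002]
ft_force: [-6.9, -1.2, 1.4]
finger_gap: 0.001
```

Emit:
step_arm:
  increments:
    - [[0, 0.001, 0, 0, 0, 0], [0, 0, 0, 0, 0, 0], [0, 0.001, 0, 0, 0, 0], [0, 0, 0, 0, 0, 0], [0, 0, 0, 0, 0, 0]]

```text
time_s: 7.3
ee_pos: [0.4563, 0.1775, 0.2892]
tool_rot: [-0.001, 0.792, 0.611, -0.002]
ft_force: [-8.3, -1.8, 1.9]
finger_gap: 0.004
```

Emit:
step_arm:
  increments:
    - [[0, 0.001, 0, 0, 0, 0], [0, 0, 0, 0, 0, 0], [0, 0, 0, 0, 0, 0], [0, 0, 0, 0, 0, 0], [0, 0, 0, 0, 0, 0]]

```text
time_s: 7.8
ee_pos: [0.4573, 0.1773, 0.2892]
tool_rot: [-0.001, 0.792, 0.611, -0.002]
ft_force: [-7.3, -2.0, 0.5]
finger_gap: 0.002
```

```bash
cat > look.py <<'E'
from h import *
import sys
s=telemetry.sense(); print(s['time_s'],s['ee_pos'],s['ft_force'])
out=[]
for n,(x0,x1,y0,y1) in dict(scene=(130,330,150,300),side=(200,300,170,280)).items():
    p,d=viewer.read_camera(n); out.append(cv2.resize(cv2.cvtColor(p,cv2.COLOR_RGB2BGR)[y0:y1,x0:x1],(400,300)))
    X=cloud(n,d); e=np.array([[.979,-.204],[.204,.979]]); S=(X[...,:2]-[.4965,.191])@e.T*1000
    z=X[...,2]
    for nm,z0,z1 in(("top",.126,.135),("side",.115,.126)):
        q=(d>0)&(z>z0)&(z<z1)&(S[...,0]<5)&(S[...,0]>-70)&(S[...,1]<50)&(S[...,1]>-8)
        P=S[q]
        if len(P)>8:
            v=cv2.fitLine(P.astype(np.float32),cv2.DIST_HUBER,0,.01,.01).ravel(); print(n,nm,len(P),v,"angle off bar",np.arctan(v[0]/v[1]))
cv2.imwrite(sys.argv[1],np.hstack(out))
E
python3 look.py pics/stop1.png
```

```text
7.8 [0.45726199 0.17727524 0.2892308 ] [-7.27363046 -1.96743656  0.54376404]
scene top 76 [  0.13635932   0.9906595  -14.091315    21.054405  ] angle off bar 0.13678545
scene side 59 [  0.12023337   0.99274564 -15.227077    22.824696  ] angle off bar 0.12052496
side top 50 [  0.1072598    0.99423105 -13.301814    20.21446   ] angle off bar 0.107466534
side side 23 [  0.10668412   0.994293   -15.820503    25.616657  ] angle off bar 0.10688753
```

View pics/stop1.png

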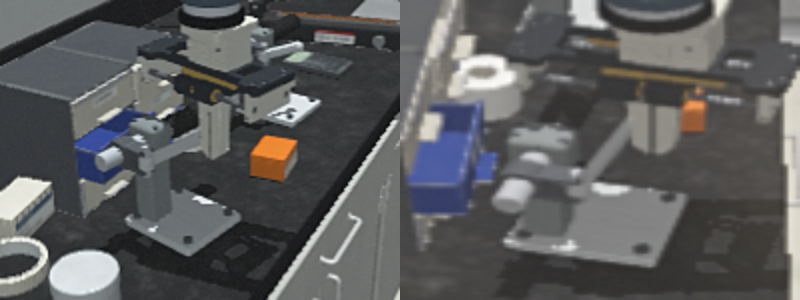

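Emit:
step_arm:
  increments:
    - [[0, 0.001, 0, 0, 0, 0], [0, 0, 0, 0, 0, 0], [0, 0.001, 0, 0, 0, 0], [0, 0, 0, 0, 0, 0], [0, 0, 0, 0, 0, 0]]

```text
time_s: 8.4
ee_pos: [0.4591, 0.1767, 0.2892]
tool_rot: [-0.001, 0.792, 0.611, -0.002]
ft_force: [-6.6, -4.0, 1.4]
finger_gap: 0.005
```

Emit:
step_arm:
  increments:
    - [[0, 0.001, 0, 0, 0, 0], [0, 0, 0, 0, 0, 0], [0, 0, 0, 0, 0, 0], [0, 0, 0, 0, 0, 0], [0, 0, 0, 0, 0, 0]]

```text
time_s: 8.9
ee_pos: [0.46, 0.1764, 0.2892]
tool_rot: [-0.001, 0.792, 0.611, -0.002]
ft_force: [-8.2, -2.2, 1.6]
finger_gap: 0.008
```

Emit:
step_arm:
  increments:
    - [[0, 0.001, 0, 0, 0, 0], [0, 0, 0, 0, 0, 0], [0, 0, 0, 0, 0, 0], [0, 0, 0, 0, 0, 0], [0, 0, 0, 0, 0, 0]]

```text
time_s: 9.4
ee_pos: [0.461, 0.1761, 0.2892]
tool_rot: [-0.001, 0.792, 0.611, -0.002]
ft_force: [-7.8, -3.0, 2.1]
finger_gap: 0.003
```

Emit:
step_arm:
  increments:
    - [[0, 0.001, 0, 0, 0, 0], [0, 0, 0, 0, 0, 0], [0, 0, 0, 0, 0, 0], [0, 0, 0, 0, 0, 0], [0, 0, 0, 0, 0, 0]]

```text
time_s: 9.9
ee_pos: [0.4617, 0.176, 0.2892]
tool_rot: [-0.001, 0.792, 0.611, -0.002]
ft_force: [-8.9, -3.6, 2.4]
finger_gap: 0.006
```

Emit:
step_arm:
  increments:
    - [[0, 0.001, 0, 0, 0, 0], [0, 0, 0, 0, 0, 0], [0, 0, 0, 0, 0, 0], [0, 0, 0, 0, 0, 0], [0, 0, 0, 0, 0, 0]]

```text
time_s: 10.4
ee_pos: [0.4621, 0.1758, 0.2891]
tool_rot: [-0.001, 0.792, 0.611, -0.003]
ft_force: [-12.6, -1.6, 3.1]
finger_gap: 0.005
```

```bash
python3 look.py pics/stop2.png
```

```text
10.4 [0.46207399 0.17583059 0.28911419] [-12.57536442  -1.60620727   3.09123216]
scene top 80 [  0.06262275   0.9980373  -12.185066    22.065477  ] angle off bar 0.06266375
scene side 54 [  0.07452554   0.9972191  -13.615578    21.525974  ] angle off bar 0.0745947
side top 46 [  0.06510461   0.99787843 -10.442872    18.153835  ] angle off bar 0.06515069
side side 28 [  0.06280204   0.998026   -13.482664    22.945797  ] angle off bar 0.0628434
```

View pics/stop2.png

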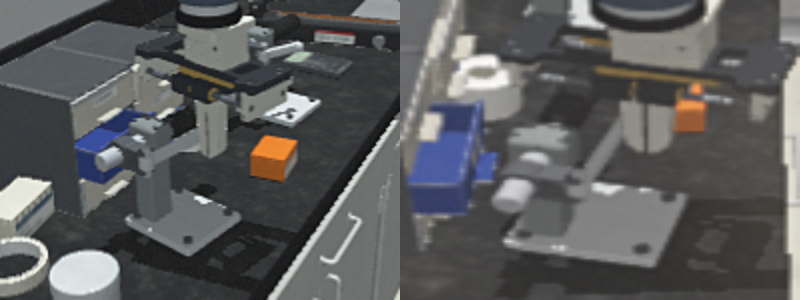

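Emit:
step_arm:
  increments:
    - [[0, 0, 0, 0, 0, 0], [0, 0, 0, 0, 0, 0], [0, 0, 0, 0, 0, 0], [0, 0, 0, 0, 0, 0], [0, 0, 0, 0, 0, 0]]

```text
time_s: 11.0
ee_pos: [0.4621, 0.1758, 0.2891]
tool_rot: [-0.001, 0.792, 0.611, -0.003]
ft_force: [-11.0, -1.6, 4.3]
finger_gap: 0.002
```

Emit:
step_arm:
  increments:
    - [[0, -0.005, 0, 0, 0, 0], [0, -0.007, 0, 0, 0, 0], [0, -0.007, 0, 0, 0, 0], [0, -0.007, 0, 0, 0, 0], [0, -0.007, 0, 0, 0, 0]]

```text
time_s: 11.5
ee_pos: [0.4324, 0.1849, 0.2901]
tool_rot: [0.0, 0.792, 0.611, 0.001]
ft_force: [-1.6, 3.2, 0.6]
finger_gap: 0.004
```

Emit:
step_arm:
  increments:
    - [[0, -0.007, 0, 0, 0, 0], [0, -0.007, 0, 0, 0, 0], [0, -0.005, 0, 0, 0, 0], [0, 0, 0, 0, 0, 0], [0, 0, 0, 0, 0, 0]]

```text
time_s: 12.0
ee_pos: [0.4139, 0.1893, 0.2899]
tool_rot: [0.0, 0.792, 0.611, 0.0]
ft_force: [-0.4, -0.1, 0.3]
finger_gap: 0.001
```

Emit:
step_arm:
  increments:
    - [[0, 0, 0, 0, 0, 0], [0, 0, 0, 0, 0, 0], [0, 0, 0, 0, 0, 0], [0, 0, 0, 0, 0, 0], [0, 0, 0, 0, 0, 0]]

```text
time_s: 12.5
ee_pos: [0.4137, 0.1893, 0.2897]
tool_rot: [-0.0, 0.792, 0.611, -0.0]
ft_force: [-0.3, -0.2, 0.0]
finger_gap: 0.005
```

```bash
python3 look.py pics/out.png
```

```text
12.5 [0.41374444 0.18932127 0.28972001] [-0.32161997 -0.21595087  0.04913213]
scene top 100 [  0.4114003   0.9114548 -27.859962   21.532625 ] angle off bar 0.42398983
scene side 73 [  0.40146813   0.915873   -29.811676    20.856747  ] angle off bar 0.41311926
side top 60 [  0.43710995   0.8994081  -27.448175    21.145502  ] angle off bar 0.45238286
side side 44 [  0.41359487   0.910461   -30.591208    21.916023  ] angle off bar 0.42639896
```

View pics/out.png

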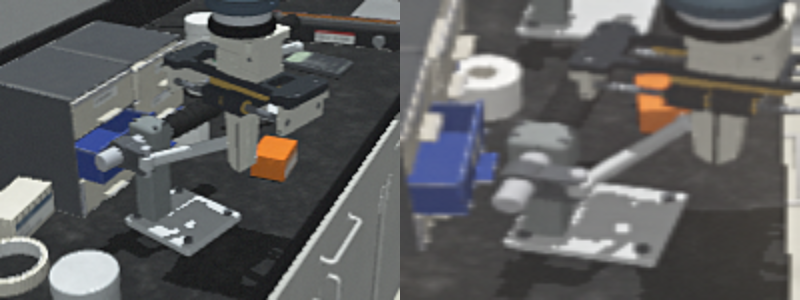

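Emit:
step_arm:
  increments:
    - [[0, 0.003, 0, 0, 0, 0], [0, 0.004, 0, 0, 0, 0], [0, 0.004, 0, 0, 0, 0], [0, 0.004, 0, 0, 0, 0], [0, 0.004, 0, 0, 0, 0]]

```text
time_s: 13.1
ee_pos: [0.4317, 0.1844, 0.2894]
tool_rot: [-0.001, 0.792, 0.611, -0.001]
ft_force: [-3.9, -0.1, 1.3]
finger_gap: 0.005
```

Emit:
step_arm:
  increments:
    - [[0, 0.004, 0, 0, 0, 0], [0, 0.004, 0, 0, 0, 0], [0, 0.004, 0, 0, 0, 0], [0, 0.004, 0, 0, 0, 0], [0, 0.004, 0, 0, 0, 0]]

```text
time_s: 13.6
ee_pos: [0.4508, 0.1792, 0.2892]
tool_rot: [-0.001, 0.792, 0.611, -0.002]
ft_force: [-7.1, -1.2, 0.5]
finger_gap: 0.003
```

Emit:
step_arm:
  increments:
    - [[0, 0.003, 0, 0, 0, 0], [0, 0.002, 0, 0, 0, 0], [0, 0.001, 0, 0, 0, 0], [0, 0.001, 0, 0, 0, 0], [0, 0, 0, 0, 0, 0]]

```text
time_s: 14.1
ee_pos: [0.4573, 0.1772, 0.2891]
tool_rot: [-0.001, 0.792, 0.611, -0.002]
ft_force: [-7.6, -1.6, 0.9]
finger_gap: 0.003
```

Emit:
step_arm:
  increments:
    - [[0, 0.001, 0, 0, 0, 0], [0, 0.001, 0, 0, 0, 0], [0, 0.001, 0, 0, 0, 0], [0, 0, 0, 0, 0, 0], [0, 0, 0, 0, 0, 0]]

```text
time_s: 14.6
ee_pos: [0.46, 0.1764, 0.2891]
tool_rot: [-0.001, 0.792, 0.611, -0.002]
ft_force: [-7.7, -3.2, 1.0]
finger_gap: 0.008
```

Total +49 mm; 3 mm to the previous command.

Emit:
step_arm:
  increments:
    - [[0, 0.001, 0, 0, 0, 0], [0, 0, 0, 0, 0, 0], [0, 0.001, 0, 0, 0, 0], [0, 0, 0, 0, 0, 0], [0, 0, 0, 0, 0, 0]]

```text
time_s: 15.1
ee_pos: [0.4617, 0.1759, 0.289]
tool_rot: [-0.001, 0.792, 0.611, -0.003]
ft_force: [-8.0, -3.1, 2.1]
finger_gap: 0.005
```

Emit:
step_arm:
  increments:
    - [[0, 0.001, 0, 0, 0, 0], [0, 0, 0, 0, 0, 0], [0, 0, 0, 0, 0, 0], [0, 0, 0, 0, 0, 0], [0, 0, 0, 0, 0, 0]]

```text
time_s: 15.6
ee_pos: [0.462, 0.1758, 0.289]
tool_rot: [-0.002, 0.791, 0.611, -0.003]
ft_force: [-12.1, -2.1, 3.9]
finger_gap: 0.002
```

Emit:
step_arm:
  increments:
    - [[0, 0.0005, 0, 0, 0, 0], [0, 0, 0, 0, 0, 0], [0, 0, 0, 0, 0, 0], [0, 0, 0, 0, 0, 0], [0, 0, 0, 0, 0, 0]]

```text
time_s: 16.1
ee_pos: [0.4622, 0.1758, 0.289]
tool_rot: [-0.002, 0.791, 0.611, -0.003]
ft_force: [-12.6, -1.8, 5.3]
finger_gap: 0.004
```

```bash
python3 look.py pics/stop3.png
```

```text
16.1 [0.46224871 0.17576312 0.28900222] [-12.58199899  -1.77040646   5.272681  ]
scene top 78 [  0.05964821   0.9982195  -12.416792    20.673628  ] angle off bar 0.059683636
scene side 54 [  0.07616987   0.99709487 -13.461401    18.69419   ] angle off bar 0.07624372
side top 53 [  0.05371352   0.9985564  -10.628485    22.781952  ] angle off bar 0.053739384
side side 20 [  0.05359425   0.9985628  -14.179268    23.033873  ] angle off bar 0.053619936
```

View pics/stop3.png

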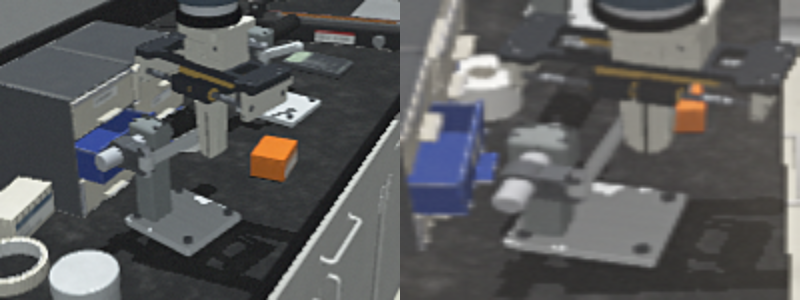

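The lever is at its stop (about 0.06 rad off the bar), held with about 13 N, and the loose things haven't moved. I'm handing in.

```bash
python3 -c "
from rig import sign_off,telemetry
print(sign_off()); s=telemetry.sense(); print(s['time_s'],s['ft_force'])"
```

```text
the job is handed in; nothing more can be done
None
the job is handed in; nothing more can be done
```

I pressed the long lever to its stop with the back of the shut fingers, let it spring out, then pressed it in again. I handed in at about 16.2 s, still holding it there. The sign-off gives no verdict.

| Stage | Blade angle off the bar (cameras) | Wrist force | Expected angle |
|---|---|---|---|
| First press, held over 0.5 s | 0.063–0.075 rad | 11–13 N | 0.06 rad at the stop |
| Backed off, held 0.5 s | 0.41–0.45 rad | about 0 N | 0.42 rad fully out |
| Second press, at hand-in | 0.054–0.076 rad | about 13 N | 0.06 rad at the stop |

- **Force:** the highest reading was about 14 N, well under the 40 N limit. It is the reading at the end of each move, so short peaks in between would not show.
- **Surroundings:** in the pictures, the fingers stayed on the outer side of the blade and the bar was clear. The short lever, orange box and tin looked unmoved. I checked these by eye, not by measuring.
- **Disagreements:** the stop came about 5 mm further on than I first calculated, so I found it from the rise in force and the camera angle. At the stop the wrist also showed about 2 N sideways and 3–5 N upward, which I put down to friction and small tilt.

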